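Fill a coat order from the button carver's bench

TASK

Gather the finished coat fittings into the caddy, one to a bin, each lying flat and face up on its bin's floor: the drilled bone button in the green bin, the drilled horn button in the blue bin, the dark-banded toggle in the red bin and the horn buckle in the yellow bin. Leave the plain bone disc and the plain toggle blank where they lie, undisturbed.

Things in the scene. Friction and masses are not known exactly. Their poses are not given: they have to be found in the camera images.
- bone_button: Finished button of cream bone, loose: disc 44 mm in diameter, 10 mm thick, lying flat, with four dark holes and a dark ring on its face. Origin: centre of the underside; z up. About 28 g. All six loose pieces lie 40 mm or more apart; a loupe and a spoon blank among them are under 25 mm tall.
- horn_button: Finished button of dark brown horn, loose: disc 44 mm in diameter, 10 mm thick, lying flat, with four pale holes and a pale ring on its face. Origin: centre of the underside; z up. About 22 g.
- toggle: Finished toggle of cream bone, loose: rounded bar 46 mm long (its x), 18 mm wide (its y), 14 mm high, lying flat, with a 10 mm dark band round its middle. Origin: centre of the underside; z up. About 22 g.
- buckle: Buckle of near-black horn, loose: rectangular frame 46 mm (its x) by 34 mm (its y), 10 mm thick, with a middle bar along y and two open windows, lying flat. Origin: centre of the underside; z up. About 18 g.
- disc_blank: Undrilled bone blank, loose, a look-alike of the bone button: plain cream disc 44 mm in diameter, 10 mm thick, no holes and no ring. Origin: centre of the underside. Stays where it is.
- toggle_blank: Unfinished toggle blank, loose, a look-alike of the toggle: plain cream bone bar 46 mm (its x) by 18 mm (its y) by 14 mm high, without a dark band. Origin: centre of the underside. Stays where it is. Things over 30 mm tall stand only beyond x = 0.76 or |y| = 0.4; carrying at 0.12 m above the bench clears all else.
- bin_green: Fixed open bin, pale boxwood, green floor; one of four in a row on the cherrywood caddy, in varying order, side by side along their y, 72 mm apart. Outside 108 mm (its x) by 70 mm (its y) by 16 mm high; walls 4 mm; inside 100 by 62 mm. Origin: centre of its underside, 6 mm above the bench; inner floor 4 mm and rim 16 mm above the origin. z up.
- bin_blue: Fixed open bin, pale boxwood, blue floor; one of four in a row on the cherrywood caddy, in varying order, side by side along their y, 72 mm apart. Outside 108 mm (its x) by 70 mm (its y) by 16 mm high; walls 4 mm; inside 100 by 62 mm. Origin: centre of its underside, 6 mm above the bench; inner floor 4 mm and rim 16 mm above the origin. z up.
- bin_red: Fixed open bin, pale boxwood, red floor; one of four in a row on the cherrywood caddy, in varying order, side by side along their y, 72 mm apart. Outside 108 mm (its x) by 70 mm (its y) by 16 mm high; walls 4 mm; inside 100 by 62 mm. Origin: centre of its underside, 6 mm above the bench; inner floor 4 mm and rim 16 mm above the origin. z up.
- bin_yellow: Fixed open bin, pale boxwood, yellow floor; one of four in a row on the cherrywood caddy, in varying order, side by side along their y, 72 mm apart. Outside 108 mm (its x) by 70 mm (its y) by 16 mm high; walls 4 mm; inside 100 by 62 mm. Origin: centre of its underside, 6 mm above the bench; inner floor 4 mm and rim 16 mm above the origin. z up.
Things that resemble listed ones, but are neither listed nor needed, are in the scene too. Leave any purple look-alike of the toggle alone. Leave any turquoise look-alike of the bone_button alone.

How it is judged:
By the outcome, as a careful person would: the job done as asked, in the order asked, and still so for the second after the job is handed in, with the robot touching nothing.
It also fails if it takes over 90 s, if anything falls off the work surface, if the arm or the gripper's body presses on something with over 40 N, if the wrist force passes 120 N, or if a joint passes its speed limit or range.

ROBOT

A 7-joint arm with a two-finger parallel gripper is mounted at the origin on the work surface. World frame = base frame: x ahead of the robot, y to its left, z up, the work surface at z = 0. Lengths are in mm, angles in rad, forces in N, time in s.
With the tool pointing down it reaches from about 400 to 850 mm from the base axis. Payload 10.4 kg.
Tool frame: the origin (TCP) lies at the very end of the fingers, on their centre line; the grasp point (between the pads) lies manip.grasp_offset behind it (manip.grasp_offset is the distance from the TCP to the grasp point, in mm); z points along the fingers, y is the line along which they close (so a half turn about z gives the same grasp; the last joint's range is limited). The gripper opens to 87 mm and grips with 3 to 60 N. Pads are 19 mm wide; open, the fingers measure 117 mm over their backs; the gripper's body (75 mm by 190 mm) begins 51 mm behind the grasp point.
Start: joints at [-1.209, 0.332, -0.065, 1.46, 0.022, 1.35, -0.088], TCP at [234.598, 579.324, 222.576] pointing down, gripper open.
Joint ranges: [-2.6, 2.6], [-0.5, 2.12], [-1.47, 1.34], [0.16, 2.42], [-1.27, 4.41], [0.06, 2.06], [-2.6, 2.6]. Speed limits (rad/s): [2.22, 2.22, 2.79, 2.79, 3.14, 3.14, 3.14].

INTERFACE

Orientations are given as a rotation vector (axis times angle).
In Python, from workcell import manip, grab_frame gives the robot as it stands.
- The arm moves only by the tool drive_tool, never from a script. Its argument "moves" is a list of rows, each an object with "grip": the opening, from 0 (shut) to 1 (fully open); "dp": the shift along the tool's x, y, z in cm, a list of three; "roll": the turn about the tool's z in degrees. In form: [{"grip": grip, "dp": [x, y, z], "roll": roll}, ...]. A call has 1 to 5 rows; each row shifts and turns the commanded pose from where the row before left it, along the tool's axes as they then stand; what a row does not reach is not made up. A row lasts 1/12 s, in which the tool goes at most 41.7 mm and 7.16 degrees, less where a joint would pass 70% of its speed; a pose out of reach is approached as far as the arm can. A call is refused whole if a number of a shift passes 4.17 or a number of a turn 7.16, either way. A call with a gripper value outside its range is refused whole. The fingers move at their own pace and stop on an object; "squeeze" is the grip in N (left out, the last holds). Time passes only in rows, so rows that do not move let the fingers close. It gives the time, the measured TCP pose, the force, the opening and the grip force at its end, in the units of the state.
- manip.get_obs(): the state, without advancing time (a new reading comes with each control period).
- grab_frame(name): name is "scene" or "top" or "wrist"; returns a dict with "img" (384x512x3 uint8, blue, green, red), "range_z" (384x512 float32, mm along the optical axis (not along the pixel's ray), 0 where there is no reading), "camera_matrix" (3x3 intrinsics, pixels), "pose" (4x4, takes a point from camera to world coordinates); the wrist camera has in their place "tool_from_camera" (4x4, takes a point from camera to tool coordinates, whose origin is the TCP and whose axes are the flange's). Camera axes: x right, y up, looking along -z (the intrinsics and any distortion apply to the point x, -y, -z); pixel columns grow to the right and rows downward; lengths in mm; the calibration is good to about 2 mm. A picture is of the moment at which its call begins: read the wrist's pose just before it.
- manip.close_job(): hands the job in; it is judged then, once.
The state is a dict: "time": time; "joint_positions": joint angles; "joint_vel": joint speeds; "effort": joint torques, N m; "position": TCP position; "tool_rot": TCP orientation; "contact_force": force on the tool from outside, world axes, zero at the start; "wrist_torque": the same for the moment, N m; "gripper_width": finger opening in mm; "grasp_force": force on a finger pad.
Only numpy, scipy, OpenCV 4.12 (cv2) and the standard library are available. Lean on these libraries where they do the work, as an engineer would, in place of code of your own. Each camera call takes 0.05 s, during which the arm holds its last target. There are 200 camera calls.

## Working session

There is one attempt and no reset: what is moved stays moved. The work goes in short steps, Python scripts to look and compute and a tool call to move; the robot and the scene stay as the last step left them, time stands still between calls to the robot, and variables do not carry over. Pictures are saved under pics/ and viewed, at most 14 in all, crops included, and the job is handed in when it is done.

Besides the shell and the picture viewer there is one more tool, called after "Emit:" as name(argument=value, ...), one argument or row to a line, values as JSON. drive_tool: Moves the arm, as the interface text tells. Its arguments: {"type":"object","properties":{"moves":{"type":"array","items":{"type":"object","properties":{"grip":{"type":"number"},"dp":{"type":"array","items":{"type":"number"}},"roll":{"type":"number"}}}},"squeeze":{"type":"number"}},"required":["moves"]}

```bash
ls; mkdir -p pics
cat > h.py <<'E'
import numpy as np, cv2
from workcell import manip, grab_frame
E
python3 - <<'E'
from h import *
o=manip.get_obs(); print({k:np.round(v,3) for k,v in o.items()}); print(manip.grasp_offset)
for n in("top","scene"):
    f=grab_frame(n); cv2.imwrite(f"pics/{n}1.png",f["img"]); np.savez(f"{n}1.npz",**f); print({k:(np.round(v,2) if k not in("img","range_z") else v.shape) for k,v in f.items()})
E
```

```text
pics
{'time': np.float64(0.0), 'joint_positions': array([-1.209,  0.333, -0.065,  1.461,  0.022,  1.35 , -0.088]), 'joint_vel': array([ 0.001, -0.   , -0.   , -0.002,  0.001, -0.001, -0.001]), 'effort': array([ 0.0000e+00, -6.2325e+01,  2.5000e-02, -3.8991e+01, -6.1000e-02,
        4.0000e-02,  0.0000e+00]), 'position': array([234.453, 578.938, 221.753]), 'tool_rot': array([-6.010e-01, -3.083e+00,  2.000e-03]), 'contact_force': array([-0.737, -0.278,  0.415]), 'wrist_torque': array([0.006, 0.031, 0.005]), 'grasp_force': np.float64(0.0), 'gripper_width': np.float64(87.192)}
18.700000000000003
{'img': (384, 512, 3), 'range_z': (384, 512), 'camera_matrix': array([[398.33,   0.  , 257.31],
       [  0.  , 398.33, 189.99],
       [  0.  ,   0.  ,   1.  ]]), 'pose': array([[-1.0000e-02,  9.9000e-01, -1.7000e-01,  3.8633e+02],
       [-1.0000e+00, -1.0000e-02,  1.0000e-02,  4.3770e+01],
       [ 1.0000e-02,  1.7000e-01,  9.9000e-01,  9.2021e+02],
       [ 0.0000e+00,  0.0000e+00,  0.0000e+00,  1.0000e+00]])}
{'img': (384, 512, 3), 'range_z': (384, 512), 'camera_matrix': array([[441.38,   0.  , 255.87],
       [  0.  , 441.38, 187.06],
       [  0.  ,   0.  ,   1.  ]]), 'pose': array([[-8.6000e-01, -2.8000e-01,  4.2000e-01,  9.8967e+02],
       [ 5.1000e-01, -5.0000e-01,  7.0000e-01,  7.9908e+02],
       [ 1.0000e-02,  8.2000e-01,  5.7000e-01,  6.5840e+02],
       [ 0.0000e+00,  0.0000e+00,  0.0000e+00,  1.0000e+00]])}
```

View pics/top1.png

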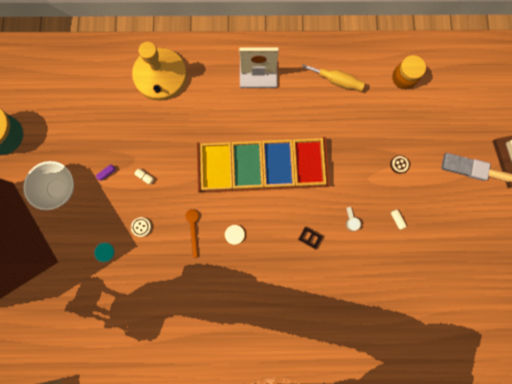

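View pics/scene1.png

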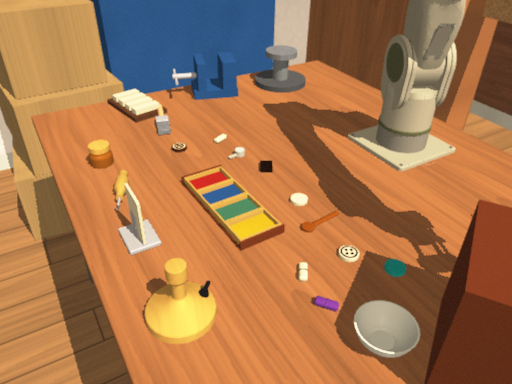

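The top view shows these positions (col,row):

| Thing | Position |
|---|---|
| Banded toggle | ~(145,176) |
| Bone button | (141,227) |
| Disc blank | (235,235) |
| Buckle | (311,238) |
| Horn button | (400,164) |
| Toggle blank | (398,218) |
| Yellow bin | ~(217,166) |
| Green bin | ~(248,164) |
| Blue bin | ~(279,163) |
| Red bin | ~(310,162) |

Turquoise and purple look-alikes lie at the left. I'll measure these next.

```bash
cat >> h.py <<'E'
def w2c(f,o=None):
    if "pose" in f: return f["pose"]
    from scipy.spatial.transform import Rotation as R
    T=np.eye(4); T[:3,:3]=R.from_rotvec(o["tool_rot"]).as_matrix(); T[:3,3]=o["position"]
    return T@f["tool_from_camera"]
def cast(uv,z,K,P):
    uv=np.atleast_2d(uv).astype(float)
    d=np.c_[(uv[:,0]-K[0,2])/K[0,0],-(uv[:,1]-K[1,2])/K[1,1],-np.ones(len(uv))]@P[:3,:3].T
    return P[:3,3]+d*((z-P[2,3])/d[:,2])[:,None]
def blob(f,P,mask,seed,r,z):
    """largest component of mask near seed -> centre, min-area-rect in world xy (mm)"""
    m=np.zeros(mask.shape,np.uint8); cv2.circle(m,seed,r,255,-1); m&=mask.astype(np.uint8)*255
    m=cv2.morphologyEx(m,cv2.MORPH_CLOSE,np.ones((5,5)))
    cs,_=cv2.findContours(m,cv2.RETR_EXTERNAL,cv2.CHAIN_APPROX_NONE)
    if not cs: return None
    c=max(cs,key=cv2.contourArea)
    p=cast(c[:,0],z,f["camera_matrix"],P)[:,:2].astype(np.float32)
    return cv2.minAreaRect(p)
def dep(f,P,u,v):
    r=np.median(f["range_z"][v-1:v+2,u-1:u+2]); K=f["camera_matrix"]
    return P[:3,:3]@[(u-K[0,2])/K[0,0]*r,-(v-K[1,2])/K[1,1]*r,-r]+P[:3,3]
E
python3 - <<'E'
from h import *
f=dict(np.load("top1.npz")); P=f["pose"]; hsv=cv2.cvtColor(f["img"],cv2.COLOR_BGR2HSV); H,S,V=cv2.split(hsv)
lab=f["img"].astype(int)
for n,s,z in [("toggle",(145,176),12),("bone",(141,227),10),("disc",(235,235),10),("buckle",(311,238),10),("horn",(400,164),10),("tblank",(398,218),12),("bench",(350,180),0)]:
    print(n,hsv[s[1],s[0]],dep(f,P,*s).round(1), 'med bg',np.median(hsv[s[1]-14:s[1]+15,s[0]-14:s[0]+15].reshape(-1,3),0))
    m=(S<120)|(V<70)
    b=blob(f,P,m,s,15,z); print('   ',np.round(b[0],1),np.round(b[1],1),round(b[2],1)) if b else print('none')
for n,s,h in [("yellow",(217,166),(22,35)),("green",(248,164),(45,90)),("blue",(279,163),(95,125)),("red",(310,162),(0,5))]:
    print(n,hsv[s[1],s[0]],dep(f,P,*s).round(1))
    m=(abs(hsv.astype(int)-hsv[s[1],s[0]].astype(int))<[6,60,70]).all(2)
    b=blob(f,P,m,s,30,10); print('   ',np.round(b[0],1),np.round(b[1],1),round(b[2],1))
print(dep(f,P,20,240),dep(f,P,50,185))
big=np.hstack([cv2.resize(f["img"][v-20:v+20,u-20:u+20],(260,260),interpolation=cv2.INTER_CUBIC) for u,v in[(400,164),(141,227),(311,238)]])
cv2.imwrite("pics/crop1.png",big)
E
```

```text
toggle [ 25  68 254] [575.8 293.9  14.9] med bg [ 13. 190. 215.]
    [576.6 297.8] [46.3 18.5] 56.0
bone [ 25  72 253] [458.2 299.2  12.5] med bg [ 13. 185. 203.]
    [459.6 301.2] [43.5 43.2] 2.0
disc [ 26  59 253] [438.3  86.1  10.2] med bg [ 13. 188. 207.]
    [439.5  87.2] [43.2 43. ] 89.8
buckle [ 10 174  72] [430.  -87.2   6. ] med bg [ 13. 189. 193.]
    [430.9 -85.1] [43.5 31.5] 59.6
horn [ 13 163 100] [ 600.3 -301.1   12.1] med bg [ 13. 190. 204.]
    [ 602. -302.] [38.2 36.2] 89.5
tblank [ 26  62 253] [ 473.1 -286.3   15.3] med bg [ 13. 190. 199.]
    [ 471.3 -287.6] [44.1 19.4] 25.3
bench [ 13 193 215] [ 565.1 -184.2    1.5] med bg [ 13. 191. 209.]
none
yellow [ 23 255 245] [599.  127.9  11.8]
    [600.3 125.3] [110.  85.] 0.8
green [ 67 112 130] [603.2  55.5  11.5]
    [603.1  58.6] [91.8 55.2] 2.2
blue [106 183 141] [605.1 -17.1  11.5]
    [605.8 -14.1] [92.9 55.1] 2.1
red [  3 249 203] [606.7 -89.8  12.2]
    [608.7 -88.6] [94.7 55.5] 0.6
[426.64096162 513.25596114 110.1898151 ] [558.00704476 515.30502645   6.78220118]
```

View pics/crop1.png

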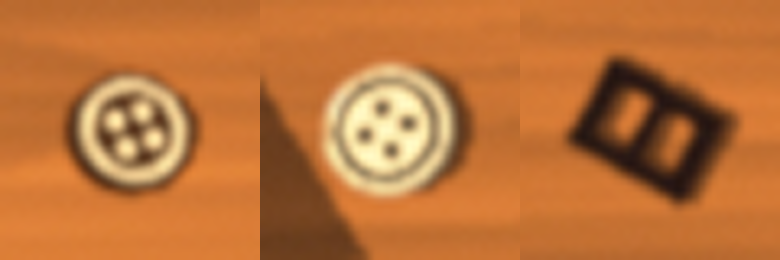

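The crop confirms the identities: left is dark horn with a pale ring and four holes, centre is the drilled bone button, right is the buckle with its long axis at about 60° in world. Measured sizes match the spec. Next I'll check the tall box near the start and set up a move calculator.

```bash
cat >> h.py <<'E'
def to(x,y,z=None,yaw=None):
    """print shift (cm, tool axes as now) and roll (deg); yaw = world angle of closing line"""
    from scipy.spatial.transform import Rotation as R
    o=manip.get_obs(); M=R.from_rotvec(o["tool_rot"]).as_matrix(); p=o["position"]
    cur=np.degrees(np.arctan2(M[1,1],M[0,1])); z=p[2] if z is None else z
    print("t",round(float(o["time"]),2),"pos",p.round(1),"yaw",round(cur,2),"tilt z",M[:,2].round(3),"w",round(float(o["gripper_width"]),1),"F",o["contact_force"].round(1),"g",round(float(o["grasp_force"]),1),"q7",round(float(o["joint_positions"][6]),2))
    if yaw is not None:
        r=-((yaw-cur+90)%180-90); print(" roll",round(r,2)); M=M@R.from_euler("z",r,degrees=True).as_matrix()
    print(" dp cm (after roll)",(M.T@(np.array([x,y,z])-p)/10).round(2))
E
python3 - <<'E'
from h import *
f=dict(np.load("top1.npz")); P=f["pose"]; K=f["camera_matrix"]
v,u=np.mgrid[0:384,0:512]; r=f["range_z"]
p=np.stack([(u-K[0,2])/K[0,0]*r,-(v-K[1,2])/K[1,1]*r,-r],-1)@P[:3,:3].T+P[:3,3]
for lo in(40,120,200):
    m=(p[...,2]>lo)&(p[...,1]>330)&(p[...,0]<650)&(r>0)
    if m.any(): print(lo,p[m].min(0).round(),p[m].max(0).round())
to(460,301,120,2)
to(370,470,222)
E
```

```text
40 [321. 445.  40.] [650. 615. 211.]
120 [349. 484. 120.] [486. 552. 211.]
200 [379. 485. 200.] [398. 494. 211.]
t 0.1 pos [234.5 579.  221.8] yaw 67.95 tilt z [-0.    -0.001 -1.   ] w 86.8 F [ 0.5 -0.8  0.5] g 0.0 q7 -0.09
 roll 65.95
 dp cm (after roll) [-28.55  21.57  10.21]
t 0.1 pos [234.5 579.  221.8] yaw 67.95 tilt z [-0.    -0.001 -1.   ] w 86.8 F [ 0.5 -0.8  0.5] g 0.0 q7 -0.09
 dp cm (after roll) [-1.665e+01 -5.010e+00 -1.000e-02]
```

Emit:
drive_tool(
  moves=[
    {"grip":0.8,"dp":[-1.4,-3.3,0],"roll":0},
    {"grip":0.8,"dp":[-1.4,-3.3,0],"roll":0},
    {"grip":0.8,"dp":[-1.4,-3.3,0],"roll":0},
    {"grip":0.8,"dp":[-1.4,-3.3,0],"roll":0},
    {"grip":0.8,"dp":[-1.4,-3.3,0],"roll":0},
  ],
  squeeze=15,
)

```text
time: 0.52
position: [237.3, 398.2, 222.0]
tool_rot: [-0.601, -3.083, 0.001]
contact_force: [0.0, 0.1, 0.8]
gripper_width: 70.4
grasp_force: 0.0
```

Emit:
drive_tool(
  moves=[
    {"grip":0.8,"dp":[0,0,0],"roll":6.6},
    {"grip":0.8,"dp":[0,0,0],"roll":6.6},
    {"grip":0.8,"dp":[0,0,0],"roll":6.6},
    {"grip":0.8,"dp":[0,0,0],"roll":6.6},
    {"grip":0.8,"dp":[0,0,0],"roll":6.6},
  ],
)

```text
time: 0.93
position: [237.5, 399.8, 222.3]
tool_rot: [1.46, 2.782, -0.001]
contact_force: [-0.0, 0.5, 0.5]
gripper_width: 69.6
grasp_force: 0.0
```

Emit:
drive_tool(
  moves=[
    {"grip":0.8,"dp":[0,0,0],"roll":6.6},
    {"grip":0.8,"dp":[0,0,0],"roll":6.6},
    {"grip":0.8,"dp":[0,0,0],"roll":6.6},
    {"grip":0.8,"dp":[0,0,0],"roll":6.6},
    {"grip":0.8,"dp":[0,0,0],"roll":6.6},
  ],
)

```text
time: 1.35
position: [237.4, 399.9, 222.2]
tool_rot: [2.19, 2.253, -0.001]
contact_force: [0.0, 0.2, 0.7]
gripper_width: 69.7
grasp_force: 0.0
```

Run:
```python
from h import *
to(460,301,120,2)
```

```text
t 1.35 pos [237.4 399.9 222.2] yaw 1.63 tilt z [-0.    -0.001 -1.   ] w 69.7 F [0.  0.2 0.7] g 0.0 q7 -1.1
 roll -0.37
 dp cm (after roll) [-10.65  21.9   10.22]
```

Emit:
drive_tool(
  moves=[
    {"grip":0.8,"dp":[-1.6,3.2,1.5],"roll":0},
    {"grip":0.8,"dp":[-1.6,3.2,1.5],"roll":0},
    {"grip":0.8,"dp":[-1.6,3.2,1.5],"roll":0},
    {"grip":0.8,"dp":[-1.6,3.2,1.5],"roll":0},
    {"grip":0.8,"dp":[-1.6,3.2,1.5],"roll":0},
  ],
)

```text
time: 1.77
position: [401.5, 324.5, 146.8]
tool_rot: [2.183, 2.259, 0.0]
contact_force: [0.5, 0.9, -0.3]
gripper_width: 69.5
grasp_force: 0.0
```

Emit:
drive_tool(
  moves=[
    {"grip":0.8,"dp":[-1.3,3.0,1.3],"roll":0},
    {"grip":0.8,"dp":[-1.3,2.9,1.3],"roll":-0.4},
    {"grip":0.8,"dp":[0,0,0],"roll":0},
  ],
)

```text
time: 2.02
position: [464.1, 296.3, 118.6]
tool_rot: [2.181, 2.258, -0.006]
contact_force: [0.0, -0.6, -1.0]
gripper_width: 69.3
grasp_force: 0.0
```

```bash
cat >> h.py <<'E'
def wrist(name=None):
    o=manip.get_obs(); f=grab_frame("wrist"); 
    if name: cv2.imwrite(f"pics/{name}.png",f["img"])
    return f,w2c(f,o)
def proj(X,K,P):
    c=np.linalg.inv(P)@np.r_[X,1]; return (K[0,0]*c[0]/-c[2]+K[0,2],-K[1,1]*c[1]/-c[2]+K[1,2])
E
python3 - <<'E'
from h import *
to(460,301,120,2)
f,P=wrist("w1"); np.savez("w1.npz",P=P,**f)
print(f["camera_matrix"].round(1),f["tool_from_camera"].round(2)); print(proj([459.6,301.2,10],f["camera_matrix"],P))
E
```

```text
t 2.02 pos [464.1 296.3 118.6] yaw 1.98 tilt z [-0.001 -0.004 -1.   ] w 69.3 F [ 0.  -0.6 -1. ] g 0.0 q7 -0.58
 roll -0.02
 dp cm (after roll) [ 0.48 -0.4  -0.14]
[[273.    0.  253.9]
 [  0.  273.  193.2]
 [  0.    0.    1. ]] [[  -0.      0.97    0.25   67.46]
 [   1.      0.     -0.     -1.28]
 [  -0.      0.25   -0.97 -162.83]
 [   0.      0.      0.      1.  ]]
(np.float64(250.85996257040676), np.float64(186.35573341693848))
```

View pics/w1.png

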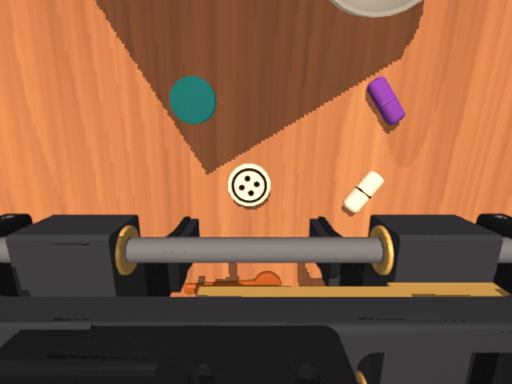

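The wrist view shows the bone button at (249,185), predicted (251,186), so the cameras agree to about 2 mm. The toggle is at (363,192).

Run:
```python
from h import *
d=np.load("w1.npz"); f=dict(d); P=f["P"]; hsv=cv2.cvtColor(f["img"],cv2.COLOR_BGR2HSV); m=(hsv[...,1]<110)&(hsv[...,2]>120)
print(blob(f,P,m,(249,185),28,10)); print(blob(f,P,m,(363,192),28,10))
to(459.6,301,3,2)
f,P=wrist(); hsv=cv2.cvtColor(f["img"],cv2.COLOR_BGR2HSV); m=(hsv[...,1]<110)&(hsv[...,2]>120)
print(blob(f,P,m,(249,185),28,10)); print(blob(f,P,m,(363,192),28,10))
```

```text
((457.600830078125, 303.1585693359375), (42.93275833129883, 43.769081115722656), 1.9816468954086304)
((574.4454345703125, 299.3387451171875), (46.11045837402344, 19.791168212890625), 54.78567123413086)
t 2.07 pos [461.9 298.5 119.6] yaw 2.07 tilt z [-0.002 -0.003 -1.   ] w 69.5 F [-1.3  0.1  0.3] g 0.0 q7 -0.58
 roll 0.07
 dp cm (after roll) [ 0.29 -0.2  11.66]
((457.37115478515625, 302.7394104003906), (43.13533401489258, 43.070640563964844), 2.0843467712402344)
((574.3978881835938, 299.3730773925781), (45.94527053833008, 19.947492599487305), 54.97544479370117)
```

Emit:
drive_tool(
  moves=[
    {"grip":0.8,"dp":[0,0,4],"roll":0},
    {"grip":0.8,"dp":[0,0,4],"roll":0},
    {"grip":0.8,"dp":[0,0,0],"roll":0},
    {"grip":0.8,"dp":[0,0,0],"roll":0},
  ],
)

```text
time: 2.45
position: [458.1, 301.6, 41.0]
tool_rot: [-2.173, -2.268, 0.006]
contact_force: [0.4, -0.7, 1.0]
gripper_width: 69.6
grasp_force: 0.0
```

Run:
```python
from h import *
to(458.5,302,3,2)
```

```text
t 2.45 pos [458.1 301.6  41. ] yaw 2.44 tilt z [-0.003 -0.002 -1.   ] w 69.6 F [ 0.4 -0.7  1. ] g 0.0 q7 -0.57
 roll 0.44
 dp cm (after roll) [0.04 0.05 3.8 ]
```

Emit:
drive_tool(
  moves=[
    {"grip":0.8,"dp":[0,0,2],"roll":0},
    {"grip":0.8,"dp":[0,0,1.8],"roll":0},
    {"grip":0.8,"dp":[0,0,0],"roll":0},
    {"grip":0.3,"dp":[0,0,0],"roll":0},
    {"grip":0.3,"dp":[0,0,0],"roll":0},
  ],
)

```text
time: 2.87
position: [461.1, 302.8, 6.1]
tool_rot: [2.175, 2.267, 0.005]
contact_force: [-0.1, -1.2, 0.1]
gripper_width: 62.6
grasp_force: 0.0
```

Emit:
drive_tool(
  moves=[
    {"grip":0.3,"dp":[0,0,0],"roll":0},
    {"grip":0.3,"dp":[0,0,0],"roll":0},
    {"grip":0.3,"dp":[0,0,0],"roll":0},
  ],
)

```text
time: 3.12
position: [460.4, 302.0, 4.5]
tool_rot: [-2.175, -2.267, -0.002]
contact_force: [-0.6, -0.9, 0.6]
gripper_width: 44.2
grasp_force: 0.2
```

Emit:
drive_tool(
  moves=[
    {"grip":0.3,"dp":[0,0,0],"roll":0},
    {"grip":0.3,"dp":[0,0,0],"roll":0},
    {"grip":0.3,"dp":[0,0,-2],"roll":0},
    {"grip":0.3,"dp":[0,0,-4],"roll":0},
    {"grip":0.3,"dp":[0,0,-4],"roll":0},
  ],
)

```text
time: 3.53
position: [459.0, 300.7, 103.8]
tool_rot: [-2.175, -2.266, 0.005]
contact_force: [0.4, 0.8, 0.3]
gripper_width: 42.9
grasp_force: 15.0
```

Run:
```python
from h import *
to(603.1,58.6,110,2)
f,P=wrist()
```

```text
t 3.53 pos [459.  300.7 103.8] yaw 2.34 tilt z [-0.002 -0.002 -1.   ] w 42.9 F [0.4 0.8 0.3] g 15.0 q7 -0.58
 roll 0.34
 dp cm (after roll) [-24.7   13.56  -0.61]
```

Emit:
drive_tool(
  moves=[
    {"grip":0.3,"dp":[-3.5,1.9,0],"roll":0},
    {"grip":0.3,"dp":[-3.5,1.9,0],"roll":0},
    {"grip":0.3,"dp":[-3.5,1.9,0],"roll":0},
    {"grip":0.3,"dp":[-3.5,1.9,0],"roll":0},
    {"grip":0.3,"dp":[-3.5,1.9,0],"roll":0},
  ],
)

```text
time: 4.0
position: [562.8, 129.0, 103.8]
tool_rot: [2.175, 2.267, 0.001]
contact_force: [1.0, 0.8, 0.4]
gripper_width: 43.4
grasp_force: 15.0
```

Emit:
drive_tool(
  moves=[
    {"grip":0.3,"dp":[-3.5,1.9,0],"roll":0},
    {"grip":0.3,"dp":[-3.6,2.0,0],"roll":0.3},
    {"grip":0.3,"dp":[0,0,2],"roll":0},
    {"grip":0.3,"dp":[0,0,2],"roll":0},
    {"grip":0.3,"dp":[0,0,0],"roll":0},
  ],
)

```text
time: 4.42
position: [601.8, 60.3, 59.8]
tool_rot: [-2.181, -2.257, 0.007]
contact_force: [-1.5, 0.5, -0.9]
gripper_width: 42.7
grasp_force: 15.0
```

Emit:
drive_tool(
  moves=[
    {"grip":0.3,"dp":[0,0,0],"roll":0},
    {"grip":0.3,"dp":[0,0,0],"roll":0},
    {"grip":0.3,"dp":[0,0,0],"roll":0},
  ],
)

```text
time: 4.67
position: [604.7, 62.1, 65.0]
tool_rot: [2.18, 2.261, 0.003]
contact_force: [0.1, -0.1, 0.2]
gripper_width: 42.9
grasp_force: 15.0
```

Run:
```python
from h import *
to(603.1,58.6,14,2)
f,P=wrist("w2"); np.savez("w2.npz",P=P,**f)
f=grab_frame("top"); cv2.imwrite("pics/t2.png",f["img"])
```

```text
t 4.67 pos [604.7  62.1  65. ] yaw 2.11 tilt z [ 0.002  0.001 -1.   ] w 42.9 F [ 0.1 -0.1  0.2] g 15.0 q7 -0.02
 roll 0.11
 dp cm (after roll) [-0.34 -0.18  5.1 ]
```

View pics/w2.png

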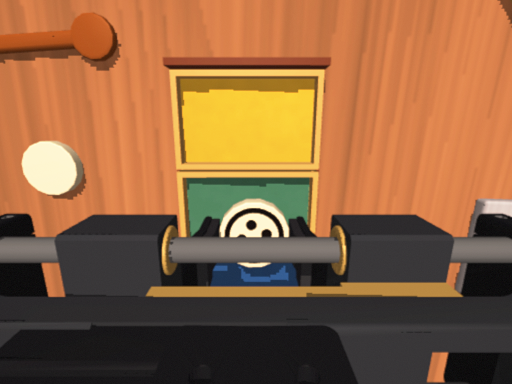

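The wrist view shows the bone button held level at (254,233) over the green bin. The yellow/green divider is at row ~168, cols 173–324.

Run:
```python
from h import *
d=np.load("w2.npz");f=dict(d);P=f["P"];K=f["camera_matrix"]
print(cast([[175,169],[321,169],[173,70],[325,70]],22,K,P).round(1))
```

```text
[[542.4  93.9  22. ]
 [653.4  97.9  22. ]
 [543.4 163.7  22. ]
 [649.4 167.6  22. ]]
```

Emit:
drive_tool(
  moves=[
    {"grip":0.3,"dp":[-0.2,-0.3,2],"roll":0},
    {"grip":0.3,"dp":[0,0,2],"roll":0},
    {"grip":0.3,"dp":[0,0,0.7],"roll":0},
    {"grip":0.3,"dp":[0,0,0],"roll":0},
    {"grip":0.3,"dp":[0,0,0],"roll":0},
  ],
)

```text
time: 5.18
position: [601.4, 59.4, 17.2]
tool_rot: [2.181, 2.261, 0.0]
contact_force: [-0.3, 0.1, 0.6]
gripper_width: 43.0
grasp_force: 15.0
```

Emit:
drive_tool(
  moves=[
    {"grip":0.3,"dp":[0,0,0],"roll":0},
    {"grip":0.3,"dp":[0,0,0],"roll":0},
  ],
)

```text
time: 5.35
position: [601.9, 59.4, 17.7]
tool_rot: [2.181, 2.26, 0.002]
contact_force: [0.8, 0.3, -0.3]
gripper_width: 43.1
grasp_force: 15.0
```

Lower 3 mm, release gently, and rise.

Emit:
drive_tool(
  moves=[
    {"grip":0.3,"dp":[0,0,0.3],"roll":0},
    {"grip":0.3,"dp":[0,0,0],"roll":0},
    {"grip":0.3,"dp":[0,0,0],"roll":0},
    {"grip":0.62,"dp":[0,0,0],"roll":0},
    {"grip":0.62,"dp":[0,0,0],"roll":0},
  ],
)

```text
time: 5.77
position: [600.9, 59.3, 13.5]
tool_rot: [-2.181, -2.261, 0.0]
contact_force: [-0.3, 0.8, -0.0]
gripper_width: 49.8
grasp_force: 0.0
```

Emit:
drive_tool(
  moves=[
    {"grip":0.62,"dp":[0,0,0],"roll":0},
    {"grip":0.62,"dp":[0,0,-2],"roll":0},
    {"grip":0.62,"dp":[0,0,-4],"roll":0},
    {"grip":0.8,"dp":[0,0,-4],"roll":0},
    {"grip":0.8,"dp":[0,0,0],"roll":0},
  ],
)

```text
time: 6.18
position: [605.0, 59.4, 121.3]
tool_rot: [2.178, 2.256, 0.014]
contact_force: [1.6, -0.4, 1.4]
gripper_width: 61.1
grasp_force: 0.0
```

Run:
```python
from h import *
to(601,-302,115,2)
f=grab_frame("top"); cv2.imwrite("pics/t3.png",f["img"][120:270,80:430])
P=f["pose"]; hsv=cv2.cvtColor(f["img"],cv2.COLOR_BGR2HSV)
print(blob(f,P,(hsv[...,1]<95)&(hsv[...,2]>200),(247,164),18,18))
```

```text
t 6.18 pos [605.   59.4 121.3] yaw 2.02 tilt z [ 0.01   0.002 -1.   ] w 61.1 F [ 1.6 -0.4  1.4] g 0.0 q7 -0.04
 roll 0.02
 dp cm (after roll) [-36.1   -1.67   0.55]
((601.1823120117188, 84.15843200683594), (76.60965728759766, 30.563684463500977), 4.635760307312012)
```

Emit:
drive_tool(
  moves=[
    {"grip":0.8,"dp":[-4,0,0],"roll":0},
    {"grip":0.8,"dp":[-4,0,0],"roll":0},
    {"grip":0.8,"dp":[-4,0,0],"roll":0},
    {"grip":0.8,"dp":[-4,0,0],"roll":0},
    {"grip":0.8,"dp":[-4,0,0],"roll":0},
  ],
)

```text
time: 6.65
position: [607.5, -142.3, 112.6]
tool_rot: [-2.18, -2.26, 0.001]
contact_force: [1.2, 1.0, -0.1]
gripper_width: 69.9
grasp_force: 0.0
```

Emit:
drive_tool(
  moves=[
    {"grip":0.8,"dp":[-4,-0.3,0],"roll":0},
    {"grip":0.8,"dp":[-4,-0.4,0],"roll":0},
    {"grip":0.8,"dp":[-4,-0.4,0],"roll":0},
    {"grip":0.8,"dp":[-4,-0.4,0],"roll":0},
    {"grip":0.8,"dp":[0,0,0],"roll":0},
  ],
)

```text
time: 7.07
position: [594.6, -311.5, 112.6]
tool_rot: [2.192, 2.248, -0.009]
contact_force: [-0.7, -0.9, 0.6]
gripper_width: 69.6
grasp_force: 0.0
```

Emit:
drive_tool(
  moves=[
    {"grip":0.8,"dp":[0,0,0],"roll":0},
    {"grip":0.8,"dp":[0,0,0],"roll":0},
    {"grip":0.8,"dp":[0,0,0],"roll":0},
    {"grip":0.8,"dp":[0,0,0],"roll":0},
  ],
)

```text
time: 7.4
position: [599.6, -299.1, 113.1]
tool_rot: [-2.178, -2.263, -0.001]
contact_force: [-0.9, 0.6, -0.2]
gripper_width: 69.1
grasp_force: 0.0
```

Run:
```python
from h import *
to(602,-302,3,2)
f,P=wrist("w3"); K=f["camera_matrix"]; hsv=cv2.cvtColor(f["img"],cv2.COLOR_BGR2HSV)
s=tuple(int(round(a)) for a in proj([602,-302,10],K,P)); print(s)
m=(hsv[...,1]<120)|(hsv[...,2]<110); print(blob(f,P,m,s,30,10))
t=grab_frame("top"); np.savez("top2.npz",**t); a=cv2.resize(t["img"][120:200,180:340],(640,320),interpolation=cv2.INTER_CUBIC); b=cv2.resize(f["img"][90:260,100:420],(452,240)); c=np.zeros((560,640,3),np.uint8); c[:320]=a; c[320:,:452]=b
cv2.imwrite("pics/c3.png",c)
hsv=cv2.cvtColor(t["img"],cv2.COLOR_BGR2HSV); print(blob(t,t["pose"],(hsv[...,1]<95)&(hsv[...,2]>200),(248,164),12,20))
```

```text
t 7.4 pos [ 599.6 -299.1  113.1] yaw 2.19 tilt z [-0.     0.001 -1.   ] w 69.1 F [-0.9  0.6 -0.2] g 0.0 q7 0.6
 roll 0.19
 dp cm (after roll) [-0.31  0.24 11.01]
(257, 196)
((599.0025634765625, -300.5891418457031), (41.28079605102539, 43.74988555908203), 3.2769505977630615)
((601.5642700195312, 64.78629302978516), (33.31071472167969, 35.27021789550781), 53.66600036621094)
```

View pics/c3.png

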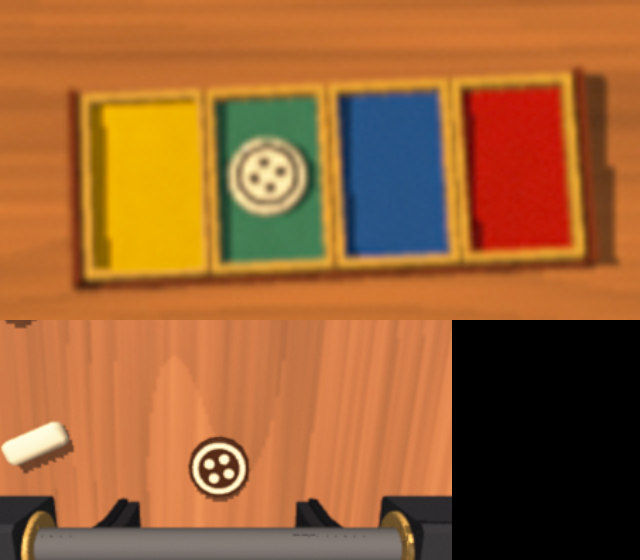

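The upper crop shows the bone button face up in the green bin at about (267,176). The lower crop shows the horn button at (219,468), clear between the fingers. Pick it up now.

Emit:
drive_tool(
  moves=[
    {"grip":0.8,"dp":[-0.2,0.1,4],"roll":0.2},
    {"grip":0.8,"dp":[0,0,3],"roll":0},
    {"grip":0.8,"dp":[0,0,2],"roll":0},
    {"grip":0.8,"dp":[0,0,0],"roll":0},
    {"grip":0.8,"dp":[0,0,0],"roll":0},
  ],
)

```text
time: 7.92
position: [599.8, -302.3, 23.1]
tool_rot: [-2.183, -2.257, 0.001]
contact_force: [1.4, -0.7, 0.0]
gripper_width: 69.4
grasp_force: 0.0
```

Emit:
drive_tool(
  moves=[
    {"grip":0.8,"dp":[0,0,0],"roll":0},
    {"grip":0.8,"dp":[0,0,0],"roll":0},
  ],
)

```text
time: 8.08
position: [601.4, -303.5, 25.8]
tool_rot: [2.183, 2.255, 0.002]
contact_force: [-0.3, -0.1, 0.1]
gripper_width: 69.7
grasp_force: 0.0
```

Emit:
drive_tool(
  moves=[
    {"grip":0.8,"dp":[0.2,0,1.2],"roll":0},
    {"grip":0.8,"dp":[0,0,1.0],"roll":0},
    {"grip":0.8,"dp":[0,0,0],"roll":0},
    {"grip":0.8,"dp":[0,0,0],"roll":0},
    {"grip":0.3,"dp":[0,0,0],"roll":0},
  ],
)

```text
time: 8.5
position: [599.7, -300.8, 0.8]
tool_rot: [-2.185, -2.256, 0.0]
contact_force: [-0.8, -0.2, 0.3]
gripper_width: 67.2
grasp_force: 0.0
```

Emit:
drive_tool(
  moves=[
    {"grip":0.3,"dp":[0,0,0],"roll":0},
    {"grip":0.3,"dp":[0,0,0],"roll":0},
    {"grip":0.3,"dp":[0,0,0],"roll":0},
    {"grip":0.3,"dp":[0,0,0],"roll":0},
    {"grip":0.3,"dp":[0,0,0],"roll":0},
  ],
)

```text
time: 8.92
position: [600.0, -301.0, 1.5]
tool_rot: [-2.185, -2.257, -0.0]
contact_force: [-0.2, -0.6, -0.2]
gripper_width: 43.5
grasp_force: 15.0
```

Emit:
drive_tool(
  moves=[
    {"grip":0.3,"dp":[0,0,0],"roll":0},
    {"grip":0.3,"dp":[0,0,-2],"roll":0},
    {"grip":0.3,"dp":[0,0,-4],"roll":0},
    {"grip":0.3,"dp":[0,0,-4],"roll":0},
    {"grip":0.3,"dp":[0,0,0],"roll":0},
  ],
)

```text
time: 9.33
position: [603.5, -303.4, 110.2]
tool_rot: [2.178, 2.249, 0.007]
contact_force: [0.5, -0.0, 0.7]
gripper_width: 43.4
grasp_force: 15.0
```

Run:
```python
from h import *
to(603.5,-13,65,2)
```

```text
t 9.33 pos [ 603.5 -303.4  110.2] yaw 1.82 tilt z [ 0.011 -0.004 -1.   ] w 43.4 F [ 0.5 -0.   0.7] g 15.0 q7 0.6
 roll -0.18
 dp cm (after roll) [29.04  0.96  4.39]
```

Emit:
drive_tool(
  moves=[
    {"grip":0.3,"dp":[4,0.2,0],"roll":0},
    {"grip":0.3,"dp":[4,0.2,0],"roll":0},
    {"grip":0.3,"dp":[4,0.2,0],"roll":0},
    {"grip":0.3,"dp":[4,0.2,0],"roll":0},
    {"grip":0.3,"dp":[4,0.2,0],"roll":0},
  ],
)

```text
time: 9.75
position: [603.3, -98.9, 101.6]
tool_rot: [2.185, 2.257, 0.001]
contact_force: [1.0, -0.2, -0.4]
gripper_width: 43.3
grasp_force: 15.0
```

Emit:
drive_tool(
  moves=[
    {"grip":0.3,"dp":[4,0.1,0],"roll":0},
    {"grip":0.3,"dp":[4,0.1,0],"roll":0},
    {"grip":0.3,"dp":[0.9,0,2],"roll":0},
    {"grip":0.3,"dp":[0,0,2],"roll":0},
    {"grip":0.3,"dp":[0,0,0],"roll":0},
  ],
)

```text
time: 10.17
position: [600.4, -10.3, 58.1]
tool_rot: [-2.18, -2.257, 0.006]
contact_force: [-0.9, 0.2, -1.1]
gripper_width: 43.5
grasp_force: 15.0
```

Emit:
drive_tool(
  moves=[
    {"grip":0.3,"dp":[0,0,0],"roll":0},
    {"grip":0.3,"dp":[0,0,0],"roll":0},
    {"grip":0.3,"dp":[0,0,0],"roll":0},
  ],
)

```text
time: 10.42
position: [603.5, -12.8, 62.9]
tool_rot: [2.186, 2.254, 0.002]
contact_force: [-0.0, -0.5, -0.1]
gripper_width: 43.4
grasp_force: 15.0
```

Run:
```python
from h import *
to(603.5,-13,12,2)
```

```text
t 10.42 pos [603.5 -12.8  62.9] yaw 1.76 tilt z [ 0.002 -0.    -1.   ] w 43.4 F [-0.  -0.5 -0.1] g 15.0 q7 0.11
 roll -0.24
 dp cm (after roll) [-0.02 -0.01  5.09]
```

Emit:
drive_tool(
  moves=[
    {"grip":0.3,"dp":[0,0,2],"roll":0},
    {"grip":0.3,"dp":[0,0,2],"roll":0},
    {"grip":0.3,"dp":[0,0,0.6],"roll":0},
    {"grip":0.3,"dp":[0,0,0],"roll":0},
    {"grip":0.3,"dp":[0,0,0],"roll":0},
  ],
)

```text
time: 10.83
position: [603.1, -12.2, 16.4]
tool_rot: [2.186, 2.256, 0.001]
contact_force: [0.1, -0.2, 0.2]
gripper_width: 43.4
grasp_force: 15.0
```

Emit:
drive_tool(
  moves=[
    {"grip":0.3,"dp":[0,0,0],"roll":0},
    {"grip":0.3,"dp":[0,0,0],"roll":0},
  ],
)

```text
time: 11.0
position: [603.5, -11.9, 16.9]
tool_rot: [2.185, 2.256, 0.003]
contact_force: [-1.0, 0.4, -1.4]
gripper_width: 43.4
grasp_force: 15.0
```

Emit:
drive_tool(
  moves=[
    {"grip":0.3,"dp":[0,0,0.4],"roll":0},
    {"grip":0.3,"dp":[0,0,0],"roll":0},
    {"grip":0.3,"dp":[0,0,0],"roll":0},
    {"grip":0.62,"dp":[0,0,0],"roll":0},
    {"grip":0.62,"dp":[0,0,0],"roll":0},
  ],
)

```text
time: 11.42
position: [602.7, -11.8, 11.6]
tool_rot: [2.185, 2.257, 0.0]
contact_force: [0.8, -0.2, -0.1]
gripper_width: 49.6
grasp_force: 0.0
```

Emit:
drive_tool(
  moves=[
    {"grip":0.62,"dp":[0,0,0],"roll":0},
    {"grip":0.62,"dp":[0,0,-2],"roll":0},
    {"grip":0.62,"dp":[0,0,-4],"roll":0},
    {"grip":0.62,"dp":[0,0,-4],"roll":0},
    {"grip":0.62,"dp":[0,0,0],"roll":0},
  ],
)

```text
time: 11.83
position: [606.8, -12.2, 119.6]
tool_rot: [2.181, 2.251, 0.013]
contact_force: [0.8, 0.2, 0.5]
gripper_width: 53.7
grasp_force: 0.0
```

Run:
```python
from h import *
to(575.5,298.5,115)
```

```text
t 11.83 pos [606.8 -12.2 119.6] yaw 1.82 tilt z [ 0.011  0.001 -1.   ] w 53.7 F [0.8 0.2 0.5] g 0.0 q7 0.09
 dp cm (after roll) [31.15 -2.14  0.46]
```

Emit:
drive_tool(
  moves=[
    {"grip":0.6,"dp":[3.9,-0.2,0],"roll":0},
    {"grip":0.6,"dp":[3.9,-0.2,0],"roll":0},
    {"grip":0.6,"dp":[3.9,-0.2,0],"roll":0},
    {"grip":0.6,"dp":[3.9,-0.2,0],"roll":0},
    {"grip":0.6,"dp":[3.9,-0.2,0],"roll":0},
  ],
)

```text
time: 12.25
position: [586.0, 184.6, 111.8]
tool_rot: [2.186, 2.257, 0.001]
contact_force: [0.8, 0.0, 0.9]
gripper_width: 52.4
grasp_force: 0.0
```

Emit:
drive_tool(
  moves=[
    {"grip":0.6,"dp":[3.9,-0.2,0],"roll":0},
    {"grip":0.6,"dp":[3.9,-0.2,0],"roll":0},
    {"grip":0.6,"dp":[3.7,-0.3,0],"roll":0},
    {"grip":0.6,"dp":[0,0,0],"roll":7},
    {"grip":0.6,"dp":[0,0,0],"roll":7},
  ],
)

```text
time: 12.67
position: [574.4, 301.0, 111.1]
tool_rot: [-2.443, -1.973, -0.0]
contact_force: [0.4, -1.7, -0.0]
gripper_width: 52.2
grasp_force: 0.0
```

Emit:
drive_tool(
  moves=[
    {"grip":0.6,"dp":[0,0,0],"roll":7},
    {"grip":0.6,"dp":[0,0,0],"roll":7},
    {"grip":0.6,"dp":[0,0,0],"roll":7},
    {"grip":0.6,"dp":[0,0,0],"roll":1.5},
    {"grip":0.6,"dp":[0,0,0],"roll":0},
  ],
)

```text
time: 13.08
position: [575.6, 297.6, 111.5]
tool_rot: [2.781, 1.461, 0.0]
contact_force: [-0.5, 0.3, -0.7]
gripper_width: 52.0
grasp_force: 0.0
```

Run:
```python
from h import *
f,P=wrist("w4"); f,P=wrist("w4"); K=f["camera_matrix"]; hsv=cv2.cvtColor(f["img"],cv2.COLOR_BGR2HSV)
s=tuple(int(round(a)) for a in proj([575.5,298.5,12],K,P)); print(s)
m=(hsv[...,1]<120)&(hsv[...,2]>110); print(blob(f,P,m,s,35,12))
t=grab_frame("top");  a=cv2.resize(t["img"][120:200,180:340],(640,320),interpolation=cv2.INTER_CUBIC); b=cv2.resize(f["img"][60:300,100:420],(320,240)); c=np.zeros((560,640,3),np.uint8); c[:320]=a; c[320:,:320]=b
cv2.imwrite("pics/c4.png",c)
to(575.5,298.5,4,-34.8)
```

```text
(254, 192)
((575.8748779296875, 299.91558837890625), (45.860084533691406, 17.77928924560547), 55.09969711303711)
t 13.23 pos [575.6 297.5 111.6] yaw -34.47 tilt z [-0.  0. -1.] w 52.2 F [-0.1  0.5 -0.4] g 0.0 q7 -1.02
 roll 0.33
 dp cm (after roll) [ 0.08 -0.07 10.76]
```

View pics/c4.png

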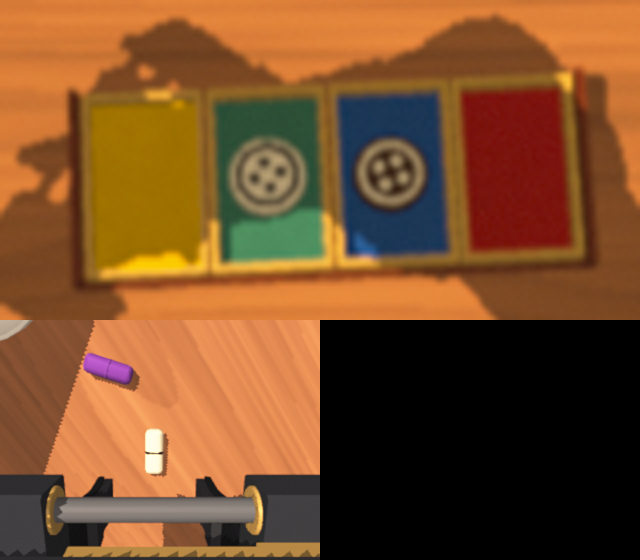

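The upper crop shows both buttons face up in the green and blue bins. The lower crop shows the banded toggle at (153,452), aligned across the fingers, so I can descend.

Emit:
drive_tool(
  moves=[
    {"grip":0.6,"dp":[0.1,0,4],"roll":0.3},
    {"grip":0.6,"dp":[0,0,3],"roll":0},
    {"grip":0.6,"dp":[0,0,2],"roll":0},
    {"grip":0.6,"dp":[0,0,0],"roll":0},
    {"grip":0.6,"dp":[0,0,0],"roll":0},
  ],
)

```text
time: 13.65
position: [575.8, 298.0, 21.2]
tool_rot: [2.785, 1.454, -0.003]
contact_force: [0.2, 0.3, 0.2]
gripper_width: 52.0
grasp_force: 0.0
```

Emit:
drive_tool(
  moves=[
    {"grip":0.6,"dp":[0,0,0],"roll":0},
    {"grip":0.6,"dp":[0,0,0],"roll":0},
  ],
)

```text
time: 13.82
position: [577.5, 298.9, 23.7]
tool_rot: [-2.785, -1.452, -0.005]
contact_force: [0.9, 0.9, 0.6]
gripper_width: 52.2
grasp_force: 0.0
```

Run:
```python
from h import *
to(575.6,299,4,-34.8)
```

```text
t 13.82 pos [577.5 298.9  23.7] yaw -34.92 tilt z [ 0.003  0.002 -1.   ] w 52.2 F [0.9 0.9 0.6] g 0.0 q7 -1.0
 roll -0.12
 dp cm (after roll) [-0.1  -0.16  1.97]
```

Emit:
drive_tool(
  moves=[
    {"grip":0.6,"dp":[0,-0.1,1.0],"roll":0},
    {"grip":0.6,"dp":[0,0,0.9],"roll":0},
    {"grip":0.6,"dp":[0,0,0],"roll":0},
    {"grip":0.6,"dp":[0,0,0],"roll":0},
    {"grip":0.05,"dp":[0,0,0],"roll":0},
  ],
)

```text
time: 14.23
position: [575.3, 298.9, 2.4]
tool_rot: [2.786, 1.452, -0.001]
contact_force: [0.8, 0.9, -0.0]
gripper_width: 50.1
grasp_force: 0.0
```

Emit:
drive_tool(
  moves=[
    {"grip":0.05,"dp":[0,0,0],"roll":0},
    {"grip":0.05,"dp":[0,0,0],"roll":0},
    {"grip":0.05,"dp":[0,0,0],"roll":0},
    {"grip":0.05,"dp":[0,0,0],"roll":0},
    {"grip":0.05,"dp":[0,0,0],"roll":0},
  ],
)

```text
time: 14.65
position: [575.4, 298.9, 2.6]
tool_rot: [-2.786, -1.452, -0.0]
contact_force: [-0.0, 0.5, -0.6]
gripper_width: 19.9
grasp_force: 0.0
```

Emit:
drive_tool(
  moves=[
    {"grip":0.05,"dp":[0,0,0],"roll":0},
    {"grip":0.05,"dp":[0,0,0],"roll":0},
    {"grip":0.05,"dp":[0,0,0],"roll":0},
  ],
)

```text
time: 14.9
position: [575.5, 299.0, 2.7]
tool_rot: [-2.786, -1.452, -0.0]
contact_force: [0.6, -0.0, 0.7]
gripper_width: 17.9
grasp_force: 15.0
```

Emit:
drive_tool(
  moves=[
    {"grip":0.05,"dp":[0,0,-2],"roll":0},
    {"grip":0.05,"dp":[0,0,-4],"roll":0},
    {"grip":0.05,"dp":[0,0,-4],"roll":0},
    {"grip":0.05,"dp":[0,0,0],"roll":-7},
    {"grip":0.05,"dp":[0,0,0],"roll":-7},
  ],
)

```text
time: 15.32
position: [577.0, 299.8, 105.8]
tool_rot: [2.583, 1.787, 0.008]
contact_force: [-0.5, 0.3, -1.5]
gripper_width: 17.6
grasp_force: 15.0
```

Emit:
drive_tool(
  moves=[
    {"grip":0.05,"dp":[0,0,0],"roll":-7},
    {"grip":0.05,"dp":[0,0,0],"roll":-7},
    {"grip":0.05,"dp":[0,0,0],"roll":-7},
    {"grip":0.05,"dp":[0,0,0],"roll":-1.9},
    {"grip":0.05,"dp":[0,0,0],"roll":0},
  ],
)

```text
time: 15.73
position: [575.4, 298.8, 102.5]
tool_rot: [-2.181, -2.26, 0.0]
contact_force: [0.2, -0.3, -0.8]
gripper_width: 17.9
grasp_force: 15.0
```

Run:
```python
from h import *
to(607,-86.5,65,2)
```

```text
t 15.73 pos [575.4 298.8 102.5] yaw 2.04 tilt z [-0.  0. -1.] w 17.9 F [ 0.2 -0.3 -0.8] g 15.0 q7 -0.42
 roll 0.04
 dp cm (after roll) [-38.61   1.82   3.74]
```

Emit:
drive_tool(
  moves=[
    {"grip":0.05,"dp":[-3.9,0.2,0],"roll":0},
    {"grip":0.05,"dp":[-3.9,0.2,0],"roll":0},
    {"grip":0.05,"dp":[-3.9,0.2,0],"roll":0},
    {"grip":0.05,"dp":[-3.9,0.2,0],"roll":0},
    {"grip":0.05,"dp":[-3.9,0.2,0],"roll":0},
  ],
)

```text
time: 16.15
position: [591.9, 102.6, 102.7]
tool_rot: [-2.185, -2.257, -0.001]
contact_force: [0.4, 0.3, -0.4]
gripper_width: 18.0
grasp_force: 15.0
```

Emit:
drive_tool(
  moves=[
    {"grip":0.05,"dp":[-3.9,0.2,0],"roll":0},
    {"grip":0.05,"dp":[-3.9,0.2,0],"roll":0},
    {"grip":0.05,"dp":[-3.9,0.2,0],"roll":0},
    {"grip":0.05,"dp":[-3.9,0.2,0],"roll":0},
    {"grip":0.05,"dp":[-3.5,0,0],"roll":0},
  ],
)

```text
time: 16.57
position: [606.5, -89.0, 102.7]
tool_rot: [2.186, 2.255, 0.0]
contact_force: [1.3, 0.6, -0.1]
gripper_width: 17.8
grasp_force: 15.0
```

Emit:
drive_tool(
  moves=[
    {"grip":0.05,"dp":[0,0,2],"roll":0},
    {"grip":0.05,"dp":[0,0,2],"roll":0},
    {"grip":0.05,"dp":[0,0,0],"roll":0},
    {"grip":0.05,"dp":[0,0,0],"roll":0},
    {"grip":0.05,"dp":[0,0,0],"roll":0},
  ],
)

```text
time: 16.98
position: [607.0, -85.8, 63.5]
tool_rot: [2.183, 2.259, 0.001]
contact_force: [-0.3, 0.2, 1.2]
gripper_width: 18.0
grasp_force: 15.0
```

Run:
```python
from h import *
to(607,-86.5,13,2)
f,P=wrist("w5")
```

```text
t 16.98 pos [607.  -85.8  63.5] yaw 1.95 tilt z [ 0.001  0.    -1.   ] w 18.0 F [-0.3  0.2  1.2] g 15.0 q7 0.24
 roll -0.05
 dp cm (after roll) [-0.07 -0.01  5.05]
```

View pics/w5.png

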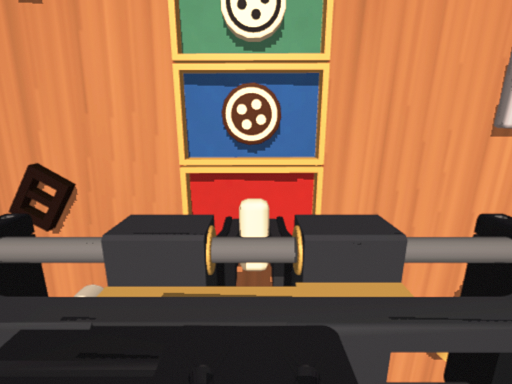

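The toggle is held level at col 254 over the red bin, with the divider at row 166, the same geometry as before. Lower it now.

Emit:
drive_tool(
  moves=[
    {"grip":0.05,"dp":[0,0,2],"roll":0},
    {"grip":0.05,"dp":[0,0,2],"roll":0},
    {"grip":0.05,"dp":[0,0,0.6],"roll":0},
    {"grip":0.05,"dp":[0,0,0],"roll":0},
    {"grip":0.05,"dp":[0,0,0],"roll":0},
  ],
)

```text
time: 17.45
position: [607.1, -86.2, 17.6]
tool_rot: [2.183, 2.259, 0.001]
contact_force: [0.4, 0.1, -0.1]
gripper_width: 17.6
grasp_force: 15.0
```

Emit:
drive_tool(
  moves=[
    {"grip":0.05,"dp":[0,0,0],"roll":0},
    {"grip":0.05,"dp":[0,0,0],"roll":0},
  ],
)

```text
time: 17.62
position: [607.4, -86.3, 17.9]
tool_rot: [2.182, 2.258, 0.002]
contact_force: [-1.3, -0.6, 0.1]
gripper_width: 17.7
grasp_force: 15.0
```

Emit:
drive_tool(
  moves=[
    {"grip":0.05,"dp":[0,0,0.4],"roll":0},
    {"grip":0.05,"dp":[0,0,0],"roll":0},
    {"grip":0.05,"dp":[0,0,0],"roll":0},
    {"grip":0.45,"dp":[0,0,0],"roll":0},
    {"grip":0.45,"dp":[0,0,0],"roll":0},
  ],
)

```text
time: 18.03
position: [606.5, -86.3, 12.5]
tool_rot: [-2.183, -2.259, 0.0]
contact_force: [-0.9, -0.6, 0.5]
gripper_width: 24.9
grasp_force: 0.0
```

Emit:
drive_tool(
  moves=[
    {"grip":0.45,"dp":[0,0,0],"roll":0},
    {"grip":0.45,"dp":[0,0,-2],"roll":0},
    {"grip":0.45,"dp":[0,0,-4],"roll":0},
    {"grip":0.6,"dp":[0,0,-4],"roll":0},
    {"grip":0.7,"dp":[0,0,0],"roll":0},
  ],
)

```text
time: 18.45
position: [610.5, -87.2, 120.6]
tool_rot: [2.178, 2.252, 0.012]
contact_force: [1.9, -0.8, 0.4]
gripper_width: 45.9
grasp_force: 0.0
```

Run:
```python
from h import *
to(430.5,-85,112)
```

```text
t 18.45 pos [610.5 -87.2 120.6] yaw 1.91 tilt z [ 0.011 -0.    -1.   ] w 45.9 F [ 1.9 -0.8  0.4] g 0.0 q7 0.23
 dp cm (after roll) [  0.82 -17.99   0.66]
```

Emit:
drive_tool(
  moves=[
    {"grip":0.7,"dp":[0.2,-3.6,0],"roll":0},
    {"grip":0.7,"dp":[0.2,-3.6,0],"roll":0},
    {"grip":0.7,"dp":[0.2,-3.6,0],"roll":0},
    {"grip":0.7,"dp":[0.1,-3.5,0],"roll":0},
    {"grip":0.7,"dp":[0,-3.3,0],"roll":0},
  ],
)

```text
time: 18.87
position: [428.5, -85.1, 112.1]
tool_rot: [-2.183, -2.259, -0.0]
contact_force: [-0.5, -0.1, 0.1]
gripper_width: 60.6
grasp_force: 0.0
```

Emit:
drive_tool(
  moves=[
    {"grip":0.7,"dp":[0,0,0],"roll":6.5},
    {"grip":0.7,"dp":[0,0,0],"roll":6.5},
    {"grip":0.7,"dp":[0,0,0],"roll":6.5},
    {"grip":0.7,"dp":[0,0,0],"roll":6.5},
    {"grip":0.7,"dp":[0,0,0],"roll":6.3},
  ],
)

```text
time: 19.28
position: [430.4, -85.3, 112.6]
tool_rot: [-2.73, -1.555, -0.001]
contact_force: [0.5, 0.3, -0.5]
gripper_width: 60.8
grasp_force: 0.0
```

Emit:
drive_tool(
  moves=[
    {"grip":0.7,"dp":[0,0,0],"roll":0},
    {"grip":0.7,"dp":[0,0,0],"roll":0},
  ],
)

```text
time: 19.45
position: [430.4, -85.3, 112.5]
tool_rot: [-2.723, -1.567, -0.0]
contact_force: [0.1, -0.7, 0.3]
gripper_width: 60.9
grasp_force: 0.0
```

Run:
```python
from h import *
f,P=wrist("w6"); K=f["camera_matrix"]; hsv=cv2.cvtColor(f["img"],cv2.COLOR_BGR2HSV)
s=tuple(int(round(a)) for a in proj([430.5,-85,10],K,P)); print(s)
m=(hsv[...,2]<75); print(blob(f,P,m,s,38,10))
t=grab_frame("top");  a=cv2.resize(t["img"][120:200,180:340],(640,320),interpolation=cv2.INTER_CUBIC); b=cv2.resize(f["img"][60:300,100:420],(320,240)); c=np.zeros((560,640,3),np.uint8); c[:320]=a; c[320:,:320]=b
cv2.imwrite("pics/c6.png",c)
to(430.5,-85,3,-30.4)
```

```text
(255, 192)
((428.894287109375, -83.88259887695312), (46.44432067871094, 32.553009033203125), 59.83676528930664)
t 19.55 pos [430.4 -85.3 112.5] yaw -30.15 tilt z [ 0.  0. -1.] w 60.8 F [-0.3  0.2 -0. ] g 0.0 q7 -0.43
 roll 0.25
 dp cm (after roll) [ 3.000e-02 -1.000e-02  1.095e+01]
```

View pics/c6.png

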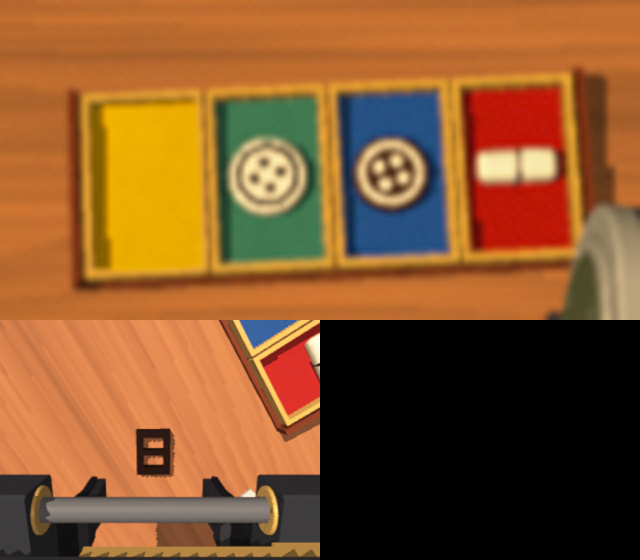

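The upper crop shows the toggle flat in the red bin at (517,166). The lower crop shows the buckle at (153,452), aligned between the fingers, so I descend on it.

Emit:
drive_tool(
  moves=[
    {"grip":0.7,"dp":[0.1,-0.1,4],"roll":0.2},
    {"grip":0.7,"dp":[0,0,3],"roll":0},
    {"grip":0.7,"dp":[0,0,2],"roll":0},
    {"grip":0.7,"dp":[0,0,0],"roll":0},
    {"grip":0.7,"dp":[0,0,0],"roll":0},
  ],
)

```text
time: 19.97
position: [429.4, -84.1, 22.3]
tool_rot: [-2.726, -1.559, 0.003]
contact_force: [0.2, -0.3, 0.4]
gripper_width: 61.3
grasp_force: 0.0
```

Emit:
drive_tool(
  moves=[
    {"grip":0.7,"dp":[0,0,0],"roll":0},
    {"grip":0.7,"dp":[0,0,0],"roll":0},
  ],
)

```text
time: 20.13
position: [431.3, -83.9, 24.0]
tool_rot: [2.727, 1.558, 0.004]
contact_force: [0.6, 0.7, -0.4]
gripper_width: 60.9
grasp_force: 0.0
```

Run:
```python
from h import *
to(429.8,-84.5,2.5,-30.3)
```

```text
t 20.13 pos [431.3 -83.9  24. ] yaw -30.52 tilt z [ 0.003  0.    -1.   ] w 60.9 F [ 0.6  0.7 -0.4] g 0.0 q7 -0.37
 roll -0.22
 dp cm (after roll) [-0.13 -0.1   2.15]
```

Emit:
drive_tool(
  moves=[
    {"grip":0.7,"dp":[0,0,1.1],"roll":0},
    {"grip":0.7,"dp":[0,0,0.9],"roll":0},
    {"grip":0.7,"dp":[0,0,0],"roll":0},
    {"grip":0.7,"dp":[0,0,0],"roll":0},
    {"grip":0.2,"dp":[0,0,0],"roll":0},
  ],
)

```text
time: 20.55
position: [430.3, -83.9, 3.0]
tool_rot: [2.728, 1.558, 0.001]
contact_force: [0.4, 0.1, -0.5]
gripper_width: 58.6
grasp_force: 0.0
```

Emit:
drive_tool(
  moves=[
    {"grip":0.2,"dp":[0,0,0],"roll":0},
    {"grip":0.2,"dp":[0,0,0],"roll":0},
    {"grip":0.2,"dp":[0,0,0],"roll":0},
    {"grip":0.2,"dp":[0,0,0],"roll":0},
    {"grip":0.2,"dp":[0,0,0],"roll":0},
  ],
)

```text
time: 20.97
position: [430.1, -83.9, 2.7]
tool_rot: [-2.728, -1.558, -0.0]
contact_force: [-0.9, -0.5, 1.1]
gripper_width: 34.1
grasp_force: 15.0
```

Emit:
drive_tool(
  moves=[
    {"grip":0.2,"dp":[0,0,0],"roll":0},
    {"grip":0.2,"dp":[0,0,0],"roll":0},
    {"grip":0.2,"dp":[0,0,0],"roll":0},
  ],
)

```text
time: 21.22
position: [430.1, -83.9, 2.6]
tool_rot: [-2.728, -1.558, -0.0]
contact_force: [-1.0, 0.8, 3.8]
gripper_width: 33.8
grasp_force: 15.0
```

Emit:
drive_tool(
  moves=[
    {"grip":0.2,"dp":[0,0,-2],"roll":0},
    {"grip":0.2,"dp":[0,0,-4],"roll":0},
    {"grip":0.2,"dp":[0,0,-4],"roll":0},
    {"grip":0.2,"dp":[0,0,0],"roll":-6.5},
    {"grip":0.2,"dp":[0,0,0],"roll":-6.5},
  ],
)

```text
time: 21.63
position: [431.7, -83.8, 104.8]
tool_rot: [2.528, 1.861, 0.007]
contact_force: [-0.3, 0.3, -0.9]
gripper_width: 33.6
grasp_force: 15.0
```

Emit:
drive_tool(
  moves=[
    {"grip":0.2,"dp":[0,0,0],"roll":-6.5},
    {"grip":0.2,"dp":[0,0,0],"roll":-6.5},
    {"grip":0.2,"dp":[0,0,0],"roll":-6.4},
    {"grip":0.2,"dp":[0,0,0],"roll":0},
    {"grip":0.2,"dp":[0,0,0],"roll":0},
  ],
)

```text
time: 22.05
position: [429.9, -83.9, 102.4]
tool_rot: [-2.189, -2.253, 0.0]
contact_force: [0.2, -0.6, -1.0]
gripper_width: 33.5
grasp_force: 15.0
```

Run:
```python
from h import *
to(600,131.5,62,2)
```

```text
t 22.05 pos [429.9 -83.9 102.4] yaw 1.65 tilt z [-0.  0. -1.] w 33.5 F [ 0.2 -0.6 -1. ] g 15.0 q7 0.13
 roll -0.35
 dp cm (after roll) [20.93 17.75  4.04]
```

Emit:
drive_tool(
  moves=[
    {"grip":0.2,"dp":[3,2.5,0],"roll":-0.3},
    {"grip":0.2,"dp":[3,2.5,0],"roll":0},
    {"grip":0.2,"dp":[3,2.5,0],"roll":0},
    {"grip":0.2,"dp":[3,2.5,0],"roll":0},
    {"grip":0.2,"dp":[3,2.5,0],"roll":0},
  ],
)

```text
time: 22.47
position: [550.3, 72.3, 102.3]
tool_rot: [-2.184, -2.258, -0.0]
contact_force: [1.1, -1.1, 0.1]
gripper_width: 34.0
grasp_force: 15.0
```

Emit:
drive_tool(
  moves=[
    {"grip":0.2,"dp":[3,2.5,0],"roll":0},
    {"grip":0.2,"dp":[2.9,2.7,0],"roll":0},
    {"grip":0.2,"dp":[0,0,2],"roll":0},
    {"grip":0.2,"dp":[0,0,2],"roll":0},
    {"grip":0.2,"dp":[0,0,0],"roll":0},
  ],
)

```text
time: 22.88
position: [596.8, 131.5, 58.2]
tool_rot: [-2.18, -2.258, 0.009]
contact_force: [-1.7, -1.0, -0.7]
gripper_width: 33.6
grasp_force: 15.0
```

Emit:
drive_tool(
  moves=[
    {"grip":0.2,"dp":[0,0,0],"roll":0},
    {"grip":0.2,"dp":[0,0,0],"roll":0},
    {"grip":0.2,"dp":[0,0,0],"roll":0},
  ],
)

```text
time: 23.13
position: [600.0, 131.3, 64.1]
tool_rot: [2.181, 2.26, 0.003]
contact_force: [-0.7, 0.9, -1.1]
gripper_width: 33.3
grasp_force: 15.0
```

Run:
```python
from h import *
to(600,131.5,12.8,2)
f,P=wrist("w7")
```

```text
t 23.13 pos [600.  131.3  64.1] yaw 2.06 tilt z [ 0.002  0.001 -1.   ] w 33.3 F [-0.7  0.9 -1.1] g 15.0 q7 -0.15
 roll 0.06
 dp cm (after roll) [ 0.02 -0.01  5.13]
```

View pics/w7.png

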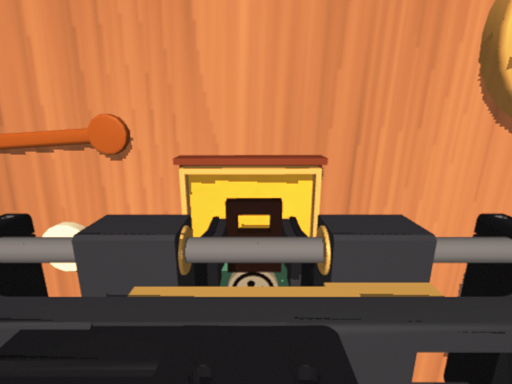

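The buckle is held level at (254,235) over the yellow bin, with the bin walls at cols 183–320. Lower it now.

Emit:
drive_tool(
  moves=[
    {"grip":0.2,"dp":[0,0,2],"roll":0},
    {"grip":0.2,"dp":[0,0,2],"roll":0},
    {"grip":0.2,"dp":[0,0,0.6],"roll":0},
    {"grip":0.2,"dp":[0,0,0],"roll":0},
    {"grip":0.2,"dp":[0,0,0],"roll":0},
  ],
)

```text
time: 23.6
position: [599.6, 131.5, 17.5]
tool_rot: [2.18, 2.262, 0.001]
contact_force: [0.7, 0.1, 0.0]
gripper_width: 33.8
grasp_force: 15.0
```

Emit:
drive_tool(
  moves=[
    {"grip":0.2,"dp":[0,0,0],"roll":0},
    {"grip":0.2,"dp":[0,0,0],"roll":0},
  ],
)

```text
time: 23.77
position: [600.1, 131.7, 17.9]
tool_rot: [2.179, 2.262, 0.003]
contact_force: [0.3, -0.9, -0.5]
gripper_width: 33.5
grasp_force: 15.0
```

Then I rise, and retreat +y at height so the top view is clear.

Emit:
drive_tool(
  moves=[
    {"grip":0.2,"dp":[0,0,0.4],"roll":0},
    {"grip":0.2,"dp":[0,0,0],"roll":0},
    {"grip":0.2,"dp":[0,0,0],"roll":0},
    {"grip":0.52,"dp":[0,0,0],"roll":0},
    {"grip":0.52,"dp":[0,0,0],"roll":0},
  ],
)

```text
time: 24.18
position: [599.1, 131.5, 12.5]
tool_rot: [-2.179, -2.263, 0.0]
contact_force: [-0.6, -0.7, -0.4]
gripper_width: 40.5
grasp_force: 0.0
```

Emit:
drive_tool(
  moves=[
    {"grip":0.52,"dp":[0,0,0],"roll":0},
    {"grip":0.52,"dp":[0,0,-2],"roll":0},
    {"grip":0.52,"dp":[0,0,-4],"roll":0},
    {"grip":0.52,"dp":[0,0,-4],"roll":0},
    {"grip":0.52,"dp":[0,0,-2],"roll":0},
  ],
)

```text
time: 24.6
position: [600.8, 131.6, 137.3]
tool_rot: [2.178, 2.261, 0.007]
contact_force: [0.9, -0.2, -0.0]
gripper_width: 45.4
grasp_force: 0.0
```

Emit:
drive_tool(
  moves=[
    {"grip":0.5,"dp":[3.5,-1.5,0],"roll":0},
    {"grip":0.5,"dp":[3.5,-1.5,0],"roll":0},
    {"grip":0.5,"dp":[3.5,-1.5,0],"roll":0},
    {"grip":0.5,"dp":[3.5,-1.5,0],"roll":0},
    {"grip":0.5,"dp":[3.5,-1.5,0],"roll":0},
  ],
)

```text
time: 25.02
position: [516.6, 305.0, 132.7]
tool_rot: [-2.179, -2.263, -0.0]
contact_force: [0.5, -0.8, 0.2]
gripper_width: 43.5
grasp_force: 0.0
```

Emit:
drive_tool(
  moves=[
    {"grip":0.5,"dp":[0,0,0],"roll":0},
    {"grip":0.5,"dp":[0,0,0],"roll":0},
    {"grip":0.5,"dp":[0,0,0],"roll":0},
    {"grip":0.5,"dp":[0,0,0],"roll":0},
  ],
)

```text
time: 25.35
position: [518.5, 302.0, 132.5]
tool_rot: [2.181, 2.26, -0.0]
contact_force: [0.3, -1.4, 0.4]
gripper_width: 43.5
grasp_force: 0.0
```

Run:
```python
from h import *
t=grab_frame("top"); s=grab_frame("scene")
c=np.zeros((590,700,3),np.uint8); c[:320,:640]=cv2.resize(t["img"][120:200,180:340],(640,320),interpolation=cv2.INTER_CUBIC)
c[320:,:400]=cv2.resize(s["img"][150:270,150:328],(400,270),interpolation=cv2.INTER_CUBIC)
cv2.imwrite("pics/fin.png",c); hsv=cv2.cvtColor(t["img"],cv2.COLOR_BGR2HSV)
for p in[(235,235),(398,218)]: print(blob(t,t["pose"],(hsv[...,1]<120)|(hsv[...,2]<70),p,15,11)[0])
```

```text
(439.4569091796875, 87.21028900146484)
(470.9458312988281, -288.1867980957031)
```

View pics/fin.png

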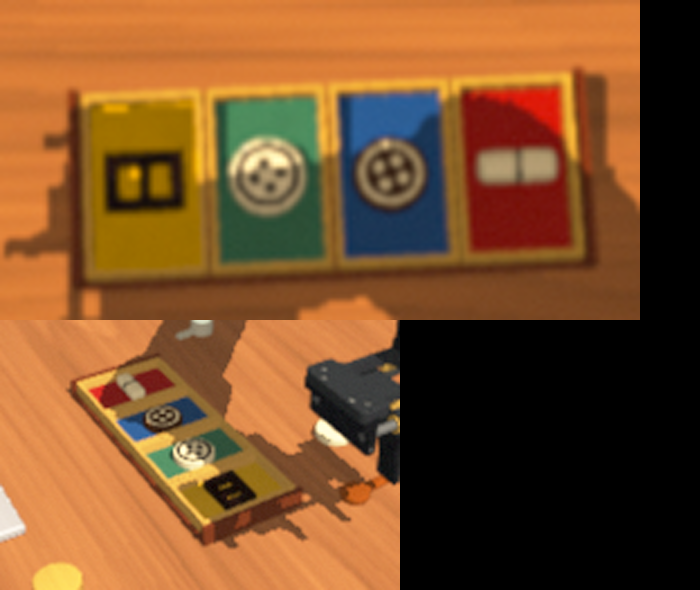

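All four fittings lie flat and face up in their bins: the buckle in yellow at (145,181), the bone button in green, the horn button in blue and the toggle in red. Both blanks are unmoved.

```bash
python3 -c "
from h import *
print(manip.close_job())"
```

```text
the job is handed in; nothing more can be done
None
```

The job is handed in: all four fittings lie flat and face up in their own bins, in the order you listed, and both blanks are where they were.

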